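Click the mounting post into the blue stand

ROBOT

A 6-joint arm with a two-finger parallel gripper is mounted at the origin on a cart in front of the work surface, level with it; the furniture and walls round the work are solid. World frame = base frame: x ahead of the robot, y to its left, z up, the work surface at z = 0. Lengths are in m, angles in rad, forces in N, time in s.
With the tool pointing down it reaches from about 0.15 to 0.775 m from the base axis. Payload 6.1 kg.
Tool frame: the origin (TCP) lies at the very end of the fingers, on their centre line; the grasp point (between the pads) lies 19 mm behind it; z points along the fingers, y is the line along which they close (so a half turn about z gives the same grasp; the last joint's range is limited). The gripper opens to 85 mm and grips with 20 to 120 N. Pads are 22 mm wide; open, the fingers measure 114 mm over their backs; the gripper's body (76 mm by 85 mm) begins 54 mm behind the grasp point. The pads swing forward as they close: fully open they stand 13 mm farther back than shut.
Start: joints at [-1.134, 0.126, -0.04, 1.405, 0, 1.571], TCP at [0.222, -0.476, 0.231] pointing down, gripper open.
Joint ranges: [-2.72, 2.72], [-0.95, 1.95], [-1.27, 1.35], [-1.78, 2.02], [-1.46, 1.47], [-3.14, 3.14]. Speed limits (rad/s): [2.39, 2.39, 3.01, 3.14, 3.14, 3.14].

INTERFACE

Orientations are given as a unit quaternion [w, x, y, z].
In Python, from rig import sensors, imaging, sign_off, outline_of gives the robot as it stands.
- The arm moves only by the tool jog_arm, never from a script. Its argument "plan" is a list of rows, each a list of 7 numbers: the shift along the tool's x, y, z in m, then the turn, a rotation vector about the tool's x, y, z in rad, then the opening, from 0 (shut) to 1 (fully open). A call has exactly 5 rows; each row is the pose to reach, as a shift and turn from the pose commanded when the call began, along the tool's axes at that moment; what a row does not reach only later rows make up. A row lasts 1/12 s, in which the tool goes at most 41.7 mm and 7.16 degrees, less where a joint would pass 70% of its speed; a pose out of reach is approached as far as the arm can. A call with a gripper value outside its range is refused whole. The fingers move at their own pace and stop on an object; the grip force is fixed at half the most. Time passes only in rows, so rows that repeat a pose let the fingers close, or fill a call up. It gives the time, the measured TCP pose, the force, the opening and the grip force at its end, in the units of the state.
- sensors.get_state(): the state, without advancing time (a new reading comes with each control period).
- imaging.get_image(name): name is "scene" or "side" or "wrist"; returns the picture (420x560x3 uint8, red, green, blue); there is no depth.
- imaging.camera_params(name): a dict with "camera_matrix" (3x3 intrinsics, pixels), "k1" (the pictures are not rectified: a ray, as slopes to the right and down, at radius r is drawn at 1 + k1 r^2 times it, then the intrinsics apply), "eye" and "attitude" of the camera in the world. Camera axes: x right, y down, z forward; pixel columns grow to the right and rows downward; lengths in m; the calibration is good to about 2 mm. A picture is of the moment at which its call begins: read the wrist's pose just before it. camera_params takes no time and is no camera call; for the wrist camera it gives the pose at the moment of the call.
- sign_off(): hands the job in; it is judged then, once.
Trained networks look in the newest picture that a camera, given by its name, has taken for a name from the list of things; names that differ only in an ending like _2 or _b are one class to them, and where a whole thing is asked for, a point or a joint stands for the part that bears it (a point fixed in the world has none). Each returns a list of dicts, best first, with "confidence" (0 to 1); they miss things now and then, are a little off and sometimes report something else, mostly with a low value. They report only what shows in the picture. A call takes as long as a camera call. They do not tell look-alikes from the thing itself.
- outline_of(camera, target): "mask" (420x560 bool, what is visible of it) and "centre" ([row, column] in pixels, amid what is visible of it).
The state is a dict: "time": time; "qpos": joint angles; "qd": joint speeds; "tau": joint torques, N m; "tcp_pos": TCP position; "orientation": TCP orientation; "contact_force": force on the tool from outside, world axes, zero at the start; "torque": the same for the moment, N m; "gripper_width": finger opening in m; "grip_force": force on a finger pad.
Only numpy, scipy, OpenCV 4.12 (cv2) and the standard library are available. Lean on these libraries where they do the work, as an engineer would, in place of code of your own. Each camera call takes 0.05 s, during which the arm holds its last target. There are 200 camera calls.

TASK

Fit the grey mounting post with the red finger pads into the bench stand that has the blue collar: pinch both red pads so that the post's spring buttons are pressed flush, lift the post, and keep them pinched while you slide it upright down into the stand's tube, buttons facing the tube's windows. When it is fully home, let go so that both buttons pop out through the windows, and leave the post standing there. The stand with the yellow collar is not to be used.

Things in the scene. Friction and masses are not known exactly. Their poses are not given: they have to be found in the camera images.
- post: Loose upright grey square post, 32 x 32 mm, 122 mm tall, 0.24 kg, brass stud on top; foot tapers to 22 mm over the lowest 14 mm. Origin: centre of its underside; z up the post. Its +y and -y faces each carry a spring slider: red finger pad above, steel button below; 50 mm over both pads. Pinch the pads along y, 88 mm above the foot, to 32 mm wide; unpinched, the buttons catch on the collar.
- blue_stand: Fixed stand, blue 72 mm square collar, 66 mm tall. Origin: centre of underside, z up. Tube inside 39 x 39 mm, wall 3; its floor (post's foot when home) 12 mm above the origin. Smooth mouth 59 mm wide, narrowing to tube width 15 mm down. Its +y and -y walls have windows 24 wide, 18 high, centred 36 mm up, for the buttons: post's y along stand's y, either way round. Yellow twin over 0.3 m away.
- button_left (a joint): Slider on the post's +y face, one piece: red pad 16 mm wide, 66 to 104 mm above the foot, and domed steel button, 12 mm diameter, centre 24 mm above the foot, both 9 mm proud of the face. 0 m = out, grows as pressed; 0.009 = pad and button flush with the face, 0.0095 = stop. Spring 2.4 N at 0, 6 N flush.
- button_right (a joint): The same slider on the post's -y face.
Mind the look-alikes: they are no part of the job. Leave any purple look-alike of the post alone.

How it is judged:
On the way, in this order (a step that is already met when the one before it is completed fails the run):
1. the post is lifted off the worktop with both buttons pinched in (value of joint each of button_left, button_right above 0.006 m and height (world z) of post above 0.03 m), for 0.2 s.
2. the post slides down into the blue stand's tube with both buttons still pressed in (value of joint each of button_left, button_right above 0.004 m and horizontal distance between post and blue_stand below 0.01 m and z of post in the frame of blue_stand below 0.03 m).
At the end, for the whole second after the job is handed in: The post stands at rest in the blue stand, its foot within 4 mm of the tube's floor, its axis within 8 mm of the tube's and within 6 degrees of vertical, its y axis within 14 degrees of the stand's (either way round), and both buttons have popped out into the windows (less than 3 mm pressed) (value of joint each of button_left, button_right below 0.003 m and horizontal distance between post and blue_stand below 0.008 m and z of post in the frame of blue_stand between 0.009 and 0.016 m and angle between the y axis of post and the y axis of blue_stand, either way round below 0.25 rad and angle between post's own z axis and vertical below 0.1 rad and linear speed of post below 0.02 m/s); the robot touches nothing.
It also fails if it takes over 38 s, if anything falls off the work surface, if the arm or the gripper's body presses on something with over 40 N, if the wrist force passes 120 N, or if a joint passes its speed limit or range.

## Working session

There is one attempt and no reset: what is moved stays moved. The work goes in short steps, Python scripts to look and compute and a tool call to move; the robot and the scene stay as the last step left them, time stands still between calls to the robot, and variables do not carry over. Pictures are saved under pics/ and viewed, at most 10 in all, crops included, and the job is handed in when it is done.

Besides the shell and the picture viewer there is one more tool, called as name(argument=value, ...), one argument or row to a line, values as JSON. jog_arm: Moves the arm, as the interface text tells. Its arguments: {"type":"object","properties":{"plan":{"type":"array"}},"required":["plan"]}

```bash
mkdir -p pics; ls
python3 - <<'E'
from rig import sensors, imaging, outline_of
import cv2, numpy as np
print(sensors.get_state())
ims=[]
for n in ("scene","side"):
    im=imaging.get_image(n); p=imaging.camera_params(n); print(n,p)
    cv2.imwrite(f"pics/{n}0.png",im[:,:,::-1])
    for t in ("post","blue_stand"):
        for d in outline_of(n,t): print(n,t,round(d["confidence"],2),d["centre"],d["mask"].sum())
E
```

```text
pics
{'time': 0.0, 'qpos': array([-1.13399945e+00,  1.26388249e-01, -4.06310031e-02,  1.40543623e+00,
        6.64674350e-06,  1.57078800e+00]), 'qd': array([-0.00024652,  0.00040694, -0.0004581 ,  0.00064636, -0.00134979,
        0.00139303]), 'tau': array([ 9.03715900e-04, -4.35904205e+01,  3.52931428e+01,  1.69656059e-02,
        5.72171336e-05, -2.18946418e-06]), 'tcp_pos': array([ 0.22191395, -0.47531472,  0.23051365]), 'orientation': array([-8.10594505e-04,  9.76244468e-01,  2.16670372e-01, -1.76494249e-04]), 'contact_force': array([ 0.75203797,  0.08348226, -0.38894675]), 'torque': array([-0.03781036,  0.01181631, -0.01081593]), 'grip_force': 0.0, 'gripper_width': 0.08531361114674466}
scene {'camera_matrix': array([[509.25529997,   0.        , 275.43854667],
       [  0.        , 509.25529997, 205.15930861],
       [  0.        ,   0.        ,   1.        ]]), 'k1': -0.04875319973039749, 'eye': array([-0.34853566,  0.60807174,  0.55720421]), 'attitude': array([ 0.24622837, -0.40089629,  0.74356084, -0.47515369])}
scene post 0.86 [269.3, 220.9] 910
scene post 0.77 [206.4, 242.9] 637
scene post 0.61 [234.2, 292.8] 941
scene post 0.59 [194.7, 298.4] 802
scene blue_stand 0.62 [238.8, 168.0] 1849
side {'camera_matrix': array([[460.33742643,   0.        , 267.82534029],
       [  0.        , 460.33742643, 200.70357171],
       [  0.        ,   0.        ,   1.        ]]), 'k1': -0.08031016187967785, 'eye': array([0.54710027, 0.91586876, 0.46642862]), 'attitude': array([-0.00404847,  0.02207616,  0.85043675, -0.52559832])}
side post 0.94 [247.1, 326.1] 1554
side post 0.65 [200.8, 299.1] 670
side post 0.63 [170.3, 256.1] 898
side post 0.61 [205.8, 220.3] 741
side blue_stand 0.67 [263.8, 236.8] 3169
```

View pics/scene0.png

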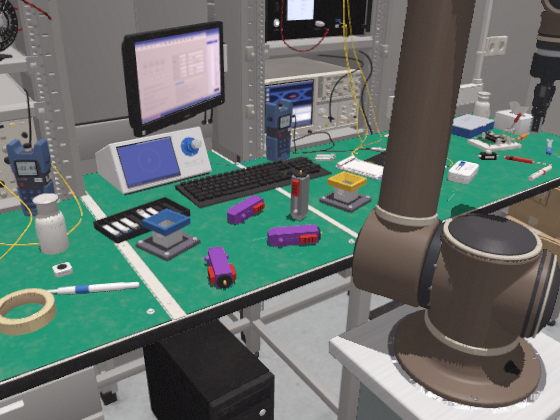

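View pics/side0.png

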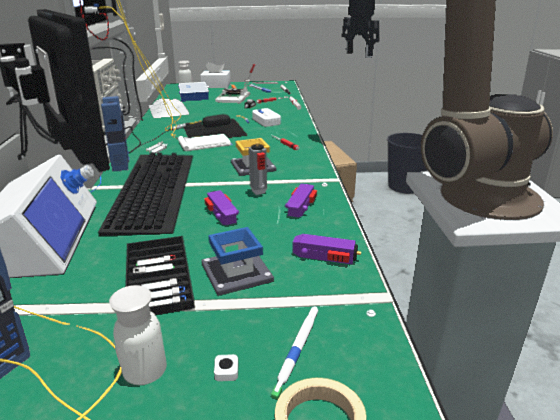

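The scene view shows four post-like things: purple ones lying at (292,234), (220,269) and (243,206), and a grey upright one with red pads at (298,195), side view (256,170). The grey one fits the description. The blue stand is at scene (168,239), side (237,264), and the yellow one is at scene (347,185). Next I'll triangulate and confirm in an enlarged crop.

```bash
cat > h.py <<'E'
import numpy as np, cv2
from scipy.spatial.transform import Rotation as R
from rig import imaging, sensors, outline_of
def rot(q): return R.from_quat(np.r_[q[1:],q[0]]).as_matrix()
def cam(n):
    p=imaging.camera_params(n); return p["camera_matrix"],p["k1"],np.array(p["eye"]),rot(p["attitude"])
def ray(c,uv):
    K,k,e,A=c
    n=cv2.undistortPoints(np.array([[uv]],float),K,np.array([k,0,0,0,0.]))[0,0]
    d=A@np.r_[n,1]; return e,d/np.linalg.norm(d)
def proj(c,X):
    K,k,e,A=c
    rv=cv2.Rodrigues(A.T)[0]
    return cv2.projectPoints(np.atleast_2d(X).astype(float),rv,-A.T@e,K,np.array([k,0,0,0,0.]))[0][:,0]
def onz(c,uv,z):
    e,d=ray(c,uv); return e+d*(z-e[2])/d[2]
def tri(rays):
    M=sum(np.eye(3)-np.outer(d,d) for e,d in rays); b=sum((np.eye(3)-np.outer(d,d))@e for e,d in rays)
    return np.linalg.solve(M,b)
E
python3 - <<'E'
from h import *
s,t=cam("scene"),cam("side")
print("post",tri([ray(s,(298.4,194.7)),ray(t,(256.1,170.3))]))
print("blue",tri([ray(s,(168,238.8)),ray(t,(236.8,263.8))]))
a=cv2.imread("pics/scene0.png");b=cv2.imread("pics/side0.png")
f=lambda im,x,y,w,h,k:cv2.resize(im[y:y+h,x:x+w],None,fx=k,fy=k,interpolation=cv2.INTER_CUBIC)
o=np.vstack([np.hstack([f(a,265,160,65,65,4.5),f(b,225,130,65,65,4.5)]),np.hstack([f(a,130,200,78,78,3.75),f(b,198,220,78,78,3.75)])])
E
python3 - <<'E'
import sys; sys.path.insert(0,'.')
import os; os.chdir('.')
import cv2,numpy as np
a=cv2.imread("pics/scene0.png");b=cv2.imread("pics/side0.png")
f=lambda im,x,y,w,h:cv2.resize(im[y:y+h,x:x+w],(295,295),interpolation=cv2.INTER_CUBIC)
cv2.imwrite("pics/crop1.png",np.vstack([np.hstack([f(a,265,160,65,65),f(b,225,130,65,65)]),np.hstack([f(a,130,200,78,78),f(b,198,220,78,78)])]))
E
```

```text
post [ 0.54034286 -0.06322381  0.05782866]
blue [0.58011726 0.25609215 0.0163599 ]
```

View pics/crop1.png

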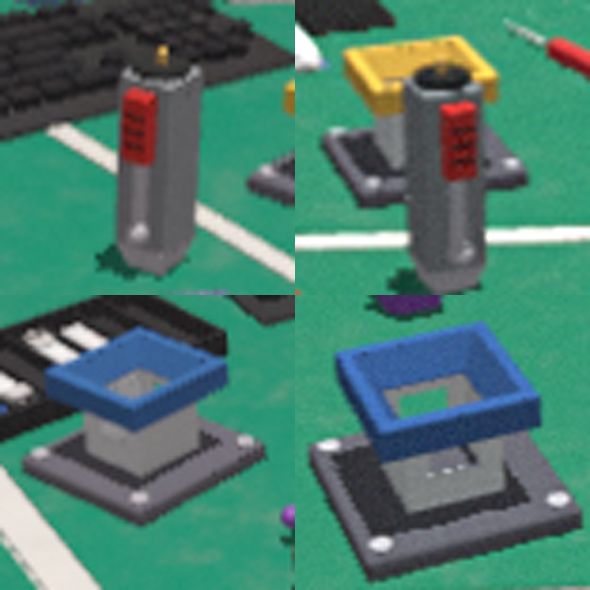

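The crop confirms the grey upright post with red pads; its +y or -y pad shows in both views. The blue collar's corners are readable, so I'll work out both yaws.

Run:
```python
from h import *
from scipy.optimize import least_squares
s,t=cam("scene"),cam("side")
k=78/295
S=[(130+x*k,200+y*k) for x,y in [(47,80),(137,32),(227,77),(135,112)]]
T=[(198+(x-295)*k,220+y*k) for x,y in [(338,60),(487,28),(540,103),(380,137)]]
PS=[onz(s,p,.066) for p in S]; PT=[onz(t,p,.066) for p in T]
for P in (PS,PT):
    P=np.array(P); print(P.round(4).tolist(),"c",P.mean(0).round(4)); 
    for i in range(4):
        e=P[(i+1)%4]-P[i]; print(round(np.hypot(*e[:2]),4), round(np.degrees(np.arctan2(e[1],e[0]))%90,1))
a=cv2.imread("pics/scene0.png").astype(int);b=cv2.imread("pics/side0.png").astype(int)
def red(im,x,y,w,h):
    c=im[y:y+h,x:x+w]; m=(c[...,2]>110)&(c[...,1]<70)&(c[...,0]<80)
    yy,xx=np.nonzero(m); return (x+xx.mean(),y+yy.mean()),m.sum(),(x+xx.min(),x+xx.max(),y+yy.min(),y+yy.max())
ra=red(a,285,170,30,30); rb=red(b,250,145,25,30); print(ra,rb)
P=tri([ray(s,ra[0]),ray(t,rb[0])]); print("pad",P)
```

```text
[[0.594, 0.304, 0.066], [0.6249, 0.2373, 0.066], [0.5441, 0.2177, 0.066], [0.5326, 0.2775, 0.066]] c [0.5739 0.2591 0.066 ]
0.0735 24.9
0.0832 13.6
0.0609 10.9
0.0669 23.4
[[0.6247, 0.2418, 0.066], [0.5577, 0.2176, 0.066], [0.5354, 0.2836, 0.066], [0.6027, 0.3055, 0.066]] c [0.5801 0.2621 0.066 ]
0.0712 19.9
0.0697 18.7
0.0708 18.1
0.0675 19.0
((np.float64(295.575), np.float64(187.0875)), np.int64(80), (np.int64(292), np.int64(299), np.int64(180), np.int64(196))) ((np.float64(260.3015873015873), np.float64(159.42857142857142)), np.int64(63), (np.int64(257), np.int64(264), np.int64(152), np.int64(169)))
pad [ 0.52976951 -0.04669358  0.08804628]
```

Run:
```python
from h import *
s,t=cam("scene"),cam("side")
imgs=[cv2.imread("pics/scene0.png"),cv2.imread("pics/side0.png")]
tiles=[]
for c,im,(x,y) in zip((s,t),imgs,((130,200),(198,220))):
    C=np.array([.579,.261,0])
    big=cv2.resize(im[y:y+78,x:x+78],(390,390),interpolation=cv2.INTER_CUBIC)
    for yaw,col in ((109,(0,0,255)),(19,(0,255,255))):
        r=R.from_euler('z',yaw-90,degrees=True).as_matrix()
        for sg in (1,-1):
            P=np.array([[u,sg*.021,z] for u,z in ((-.012,.027),(.012,.027),(.012,.045),(-.012,.045))])@r.T+C
            q=((proj(c,P)-[x,y]+.5)*5).astype(int); cv2.polylines(big,[q],True,col,1)
    tiles.append(big)
cv2.imwrite("pics/win.png",np.hstack(tiles))
print({k:v for k,v in imaging.camera_params("wrist").items()}, sensors.get_state()["tcp_pos"])
```

```text
{'camera_matrix': array([[376.51009569,   0.        , 282.43365771],
       [  0.        , 376.51009569, 215.00935873],
       [  0.        ,   0.        ,   1.        ]]), 'k1': -0.1045491562829932, 'eye': array([ 0.28341883, -0.44711461,  0.37403174]), 'attitude': array([ 0.11297284,  0.83590823, -0.53231179, -0.0716849 ])} [ 0.22202928 -0.47555872  0.23102328]
```

View pics/win.png

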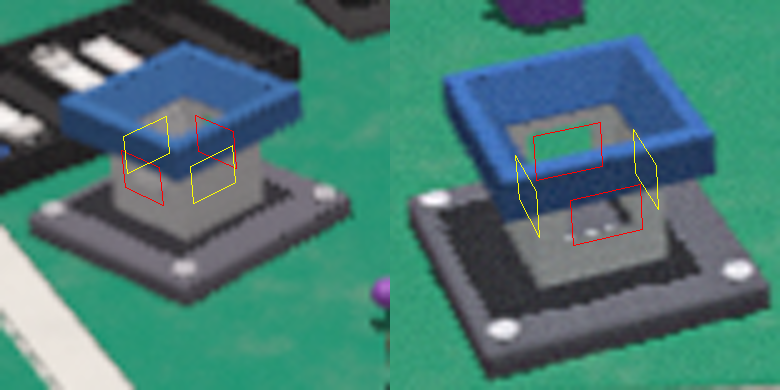

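The red hypothesis fits: green shows through the far-wall window at (565,145) of the right tile, so the stand's y is at about 109° and its centre at (0.579, 0.261). The post's y is about 123°. Now I'll move over the post with the tool turned about half a turn.

jog_arm(
  plan=[
    [0.018, -0.01, -0.004, 0, 0, -0.12, 1],
    [0.036, -0.02, -0.008, 0, 0, -0.24, 1],
    [0.055, -0.03, -0.012, 0, 0, -0.36, 1],
    [0.073, -0.04, -0.016, 0, 0, -0.48, 1],
    [0.091, -0.05, -0.02, 0, 0, -0.6, 1],
  ],
)

```text
time: 0.72
tcp_pos: [0.2838, -0.3911, 0.2515]
orientation: [-0.0, 0.867, 0.498, 0.0]
contact_force: [-0.3, 0.1, -1.0]
gripper_width: 0.0855
grip_force: 0.0
```

jog_arm(
  plan=[
    [0.021, 0.002, -0.004, 0, 0, -0.12, 1],
    [0.041, 0.004, -0.008, 0, 0, -0.24, 1],
    [0.062, 0.006, -0.012, 0, 0, -0.36, 1],
    [0.083, 0.008, -0.016, 0, 0, -0.48, 1],
    [0.103, 0.011, -0.02, 0, 0, -0.6, 1],
  ],
)

```text
time: 1.13
tcp_pos: [0.3457, -0.3078, 0.2716]
orientation: [0.0, 0.681, 0.732, 0.0]
contact_force: [0.4, -0.8, -0.4]
gripper_width: 0.0854
grip_force: 0.0
```

jog_arm(
  plan=[
    [0.016, 0.013, 0, 0, 0, -0.12, 1],
    [0.032, 0.027, 0, 0, 0, -0.24, 1],
    [0.048, 0.04, 0, 0, 0, -0.36, 1],
    [0.063, 0.054, 0, 0, 0, -0.48, 1],
    [0.079, 0.067, 0, 0, 0, -0.6, 1],
  ],
)

```text
time: 1.55
tcp_pos: [0.4075, -0.2247, 0.2713]
orientation: [0.0, 0.434, 0.901, -0.0]
contact_force: [0.1, -0.2, 0.3]
gripper_width: 0.0852
grip_force: 0.0
```

jog_arm(
  plan=[
    [0.005, 0.02, 0, 0, 0, -0.12, 1],
    [0.011, 0.04, 0, 0, 0, -0.24, 1],
    [0.016, 0.06, 0, 0, 0, -0.36, 1],
    [0.022, 0.08, 0, 0, 0, -0.48, 1],
    [0.027, 0.1, 0, 0, 0, -0.6, 1],
  ],
)

```text
time: 1.97
tcp_pos: [0.4693, -0.1416, 0.2713]
orientation: [0.0, 0.149, 0.989, -0.0]
contact_force: [0.7, -0.9, -0.1]
gripper_width: 0.085
grip_force: 0.0
```

jog_arm(
  plan=[
    [-0.007, 0.02, 0, 0, 0, -0.12, 1],
    [-0.014, 0.039, 0, 0, 0, -0.24, 1],
    [-0.02, 0.059, 0, 0, 0, -0.36, 1],
    [-0.027, 0.079, 0, 0, 0, -0.48, 1],
    [-0.034, 0.098, 0, 0, 0, -0.6, 1],
  ],
)

```text
time: 2.38
tcp_pos: [0.5312, -0.0583, 0.2712]
orientation: [-0.0, -0.15, 0.989, 0.0]
contact_force: [-0.0, 0.6, 0.9]
gripper_width: 0.0855
grip_force: 0.0
```

jog_arm(
  plan=[
    [0, 0, 0, 0, 0, -0.12, 1],
    [0, 0, 0, 0, 0, -0.24, 1],
    [0, 0, 0, 0, 0, -0.27, 1],
    [0, 0, 0, 0, 0, -0.27, 1],
    [0, 0, 0, 0, 0, -0.27, 1],
  ],
)

```text
time: 2.8
tcp_pos: [0.5307, -0.0593, 0.2712]
orientation: [-0.0, -0.278, 0.96, 0.0]
contact_force: [0.2, -0.0, 0.3]
gripper_width: 0.0852
grip_force: 0.0
```

Run:
```python
from h import *
s=sensors.get_state(); Rt=rot(s["orientation"]); print(s["time"],s["qpos"].round(3),s["tcp_pos"].round(4),Rt.round(3).tolist(),np.degrees(np.arctan2(Rt[1,1],Rt[0,1])))
im=imaging.get_image("wrist"); c=cam("wrist"); np.save("w1.npy",np.array([0])); cv2.imwrite("pics/w1.png",im[:,:,::-1])
print("post proj", proj(c,[[.54,-.063,.122],[.54,-.063,0]]))
for d in outline_of("wrist","post"): print(d["confidence"],d["centre"],d["mask"].sum())
import pickle; pickle.dump(c,open("w1.pkl","wb"))
```

```text
2.8 [-0.111  0.147  0.073  1.496 -0.    -0.675] [ 0.5307 -0.0593  0.2712] [[-0.845, -0.535, -0.0], [-0.535, 0.845, 0.0], [0.0, 0.0, -1.0]] 122.31630507580577
post proj [[272.87252245 205.5314732 ]
 [275.66011736 179.26005351]]
0.93 [143.9, 389.2] 4501
0.83 [233.9, 529.5] 3278
0.68 [287.8, 313.2] 3837
```

View pics/w1.png

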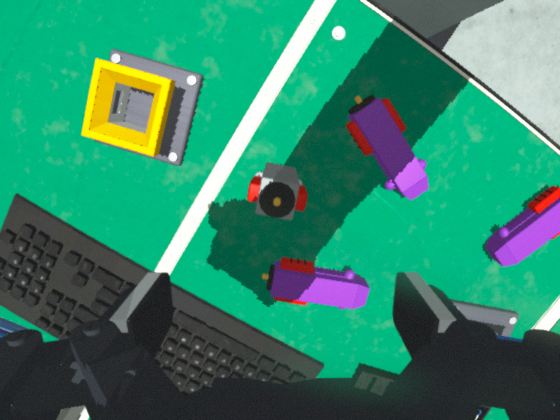

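The wrist view shows the grey post standing at (276,200), with red pads left at (258,190) and right at (302,195). Purple look-alikes lie at (390,150), (315,283) and (525,230), and the yellow stand is at (130,105). I'll refine the post's position and yaw.

Run:
```python
from h import *
import pickle
c=pickle.load(open("w1.pkl","rb"))
im=cv2.imread("pics/w1.png")
x0,y0=230,150
q=im[y0:y0+80,x0:x0+90].astype(int)
red=(q[...,2]>90)&(q[...,1]<60)&(q[...,0]<60)
n,l,st,ce=cv2.connectedComponentsWithStats(red.astype(np.uint8))
for i in range(1,n):
    if st[i,4]>15: print("red",st[i],ce[i]+[x0,y0])
print(onz(c,(276,199),.125))
# model overlay with present estimate
big=cv2.resize(im[y0:y0+80,x0:x0+90],None,fx=7,fy=7,interpolation=cv2.INTER_CUBIC)
C=np.r_[onz(c,(276,199),.125)[:2],0]
r=R.from_euler('z',123-90,degrees=True).as_matrix()
def draw(P,col):
    p=((proj(c,np.array(P)@r.T+C)-[x0,y0]+.5)*7).astype(int); cv2.polylines(big,[p],True,col,1)
h=.016
draw([[h,h,.122],[-h,h,.122],[-h,-h,.122],[h,-h,.122]],(255,255,0))
for s in (1,-1): draw([[.008,s*h,.104],[-.008,s*h,.104],[-.008,s*.025,.104],[.008,s*.025,.104]],(255,255,255)); draw([[.008,s*.025,.104],[-.008,s*.025,.104],[-.008,s*.025,.066],[.008,s*.025,.066]],(255,0,255))
cv2.imwrite("pics/w1o.png",big)
```

```text
red [20 27 11  9 69] [255.39130435 181.        ]
red [ 65  36  13  25 223] [301.21076233 198.7264574 ]
red [18 38 10 14 57] [252.07017544 197.19298246]
[ 0.53351791 -0.06404787  0.125     ]
```

View pics/w1o.png

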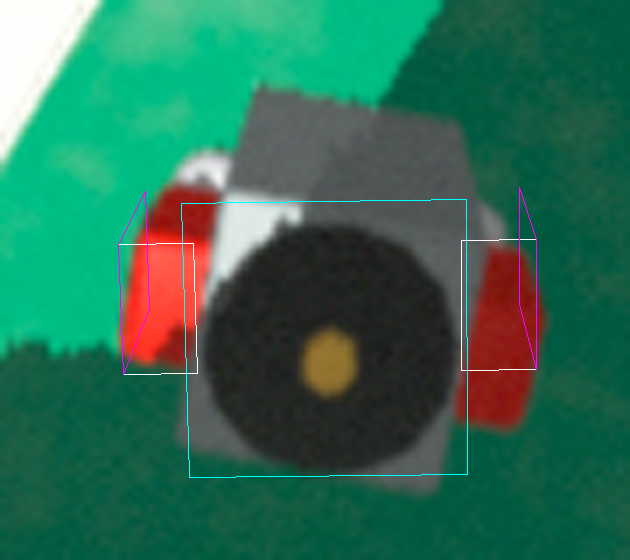

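The actual top face is turned about 12° clockwise from my model, so the post's y is at about 110.5°, nearly the same as the stand's. The centre is good. I'll correct the yaw, descend partway and look once more.

jog_arm(
  plan=[
    [0, -0.002, 0.03, 0, 0, 0.1, 1],
    [0, -0.004, 0.06, 0, 0, 0.2, 1],
    [0, -0.0055, 0.09, 0, 0, 0.206, 1],
    [0, -0.0055, 0.1, 0, 0, 0.206, 1],
    [0, -0.0055, 0.1, 0, 0, 0.206, 1],
  ],
)

```text
time: 3.32
tcp_pos: [0.5319, -0.0638, 0.1687]
orientation: [-0.003, -0.179, 0.984, 0.001]
contact_force: [-0.1, -1.1, -0.6]
gripper_width: 0.0855
grip_force: 0.0
```

```bash
cat > ov.py <<'E'
from h import *
import sys
yaw,x,y,name=float(sys.argv[1]),float(sys.argv[2]),float(sys.argv[3]),sys.argv[4]
s=sensors.get_state(); Rt=rot(s["orientation"]); print(s["time"],s["qpos"].round(3),s["tcp_pos"].round(4),Rt.round(3).tolist(),np.degrees(np.arctan2(Rt[1,1],Rt[0,1])))
c=cam("wrist"); im=imaging.get_image("wrist")[:,:,::-1].copy()
C=np.r_[x,y,0]; r=R.from_euler('z',yaw-90,degrees=True).as_matrix()
p0=proj(c,C+[0,0,.11])[0].astype(int); x0,y0=max(p0[0]-75,0),max(p0[1]-65,0)
big=cv2.resize(im[y0:y0+130,x0:x0+150],None,fx=4.5,fy=4.5,interpolation=cv2.INTER_CUBIC)
def draw(P,col):
    p=((proj(c,np.array(P)@r.T+C)-[x0,y0]+.5)*4.5).astype(int); cv2.polylines(big,[p],True,col,1)
h=.016
draw([[h,h,.122],[-h,h,.122],[-h,-h,.122],[h,-h,.122]],(255,255,0))
for sg in (1,-1): draw([[.008,sg*h,.104],[-.008,sg*h,.104],[-.008,sg*.025,.104],[.008,sg*.025,.104]],(255,255,255))
cv2.imwrite(name,big)
for dx,dy in ((.01,0),(0,.01)): print("px*4.5 per cm at .122",(proj(c,C+[dx,dy,.122])-proj(c,C+[0,0,.122]))*4.5)
E
python3 ov.py 110.5 .5335 -.064 pics/w2o.png
```

```text
3.3167 [-0.119  0.157 -0.14   1.279  0.    -0.479] [ 0.5319 -0.0638  0.1687] [[-0.936, -0.351, -0.005], [-0.351, 0.936, 0.001], [0.005, 0.002, -1.0]] 110.56957630233003
px*4.5 per cm at .122 [[-29.16859282  73.57346393]]
px*4.5 per cm at .122 [[78.54647122 27.76355394]]
```

View pics/w2o.png

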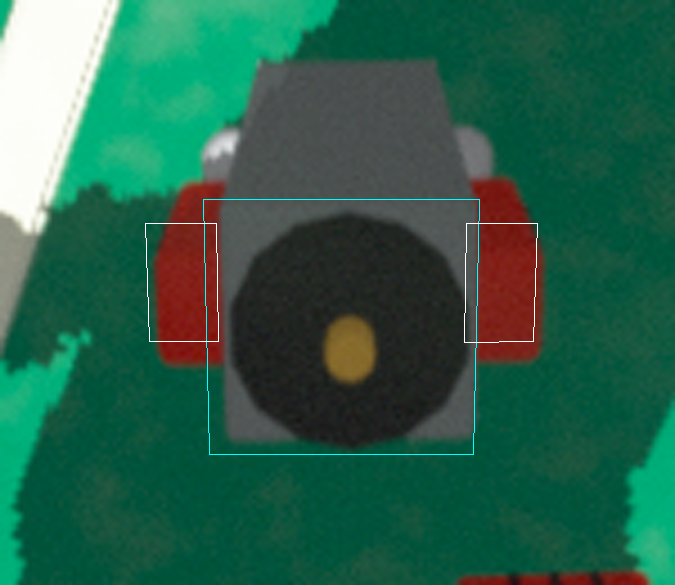

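Yaw agrees. The pads sit about 1 mm along tool +y and 2 mm along tool −x from the model. Descend and pinch.

jog_arm(
  plan=[
    [-0.002, 0.001, 0.025, 0, 0, 0, 1],
    [-0.002, 0.001, 0.055, 0, 0, 0, 1],
    [-0.002, 0.001, 0.085, 0, 0, 0, 1],
    [-0.002, 0.001, 0.103, 0, 0, 0, 1],
    [-0.002, 0.001, 0.103, 0, 0, 0, 1],
  ],
)

```text
time: 3.78
tcp_pos: [0.5341, -0.0621, 0.0666]
orientation: [-0.002, -0.179, 0.984, 0.001]
contact_force: [-0.7, 0.0, 1.0]
gripper_width: 0.0853
grip_force: 0.0
```

jog_arm(
  plan=[
    [0, 0, 0, 0, 0, 0, 0.6],
    [0, 0, 0, 0, 0, 0, 0.45],
    [0, 0, 0, 0, 0, 0, 0.2],
    [0, 0, 0, 0, 0, 0, 0],
    [0, 0, 0, 0, 0, 0, 0],
  ],
)

```text
time: 4.2
tcp_pos: [0.5369, -0.0621, 0.071]
orientation: [0.002, -0.179, 0.984, -0.0]
contact_force: [-0.4, 0.9, 7.9]
gripper_width: 0.0316
grip_force: 59.5
```

jog_arm(
  plan=[
    [0, 0, 0, 0, 0, 0, 0],
    [0, 0, 0, 0, 0, 0, 0],
    [0, 0, 0, 0, 0, 0, 0],
    [0, 0, 0, 0, 0, 0, 0],
    [0, 0, 0, 0, 0, 0, 0],
  ],
)

```text
time: 4.62
tcp_pos: [0.5369, -0.0621, 0.071]
orientation: [0.002, -0.179, 0.984, -0.0]
contact_force: [-1.2, 1.6, 8.7]
gripper_width: 0.0315
grip_force: 59.6
```

Pinched to 31.5 mm with 60 N. Lift and look at the post in the hand.

jog_arm(
  plan=[
    [0, 0, -0.02, 0, 0, 0, 0],
    [0, 0, -0.045, 0, 0, 0, 0],
    [0, 0, -0.07, 0, 0, 0, 0],
    [0, 0, -0.095, 0, 0, 0, 0],
    [0, 0, -0.12, 0, 0, 0, 0],
  ],
)

```text
time: 5.03
tcp_pos: [0.5349, -0.0623, 0.1899]
orientation: [0.0, -0.179, 0.984, -0.0]
contact_force: [0.9, -0.4, -3.5]
gripper_width: 0.0313
grip_force: 60.1
```

jog_arm(
  plan=[
    [0, 0, 0, 0, 0, 0, 0],
    [0, 0, 0, 0, 0, 0, 0],
    [0, 0, 0, 0, 0, 0, 0],
    [0, 0, 0, 0, 0, 0, 0],
    [0, 0, 0, 0, 0, 0, 0],
  ],
)

```text
time: 5.45
tcp_pos: [0.5343, -0.0622, 0.1866]
orientation: [-0.001, -0.179, 0.984, 0.0]
contact_force: [0.4, 1.3, -3.5]
gripper_width: 0.0314
grip_force: 60.4
```

Run:
```python
from h import *
s=sensors.get_state(); print(s["time"],s["tcp_pos"].round(4),s["contact_force"].round(1),s["gripper_width"],s["qpos"].round(3))
Rt=rot(s["orientation"]); print(np.degrees(np.arctan2(Rt[1,1],Rt[0,1])))
T=[]
g=s["tcp_pos"]-[0,0,.069]  # foot guess
for n in ("scene","side","wrist"):
    c=cam(n); im=imaging.get_image(n)[:,:,::-1].copy()
    X=s["tcp_pos"]+np.array([0,0,-.01])
    r=R.from_euler('z',110.5-90,degrees=True).as_matrix()
    p=proj(c,X)[0].astype(int); w=120 if n=="wrist" else 45
    x0,y0=np.maximum(p-w,0); k=390/(2*w)
    b=cv2.resize(im[y0:y0+2*w,x0:x0+2*w],(390,390) ,interpolation=cv2.INTER_CUBIC) if n!="wrist" else cv2.resize(im[y0:y0+2*w,x0:x0+2*w],None,fx=k,fy=k)
    h=.016
    for z in (.014,.122):
        P=np.array([[h,h,z],[-h,h,z],[-h,-h,z],[h,-h,z]])@r.T+g
        q=((proj(c,P)-[x0,y0]+.5)*k).astype(int); cv2.polylines(b,[q],True,(0,255,255),1)
    if n!="wrist": T.append(b)
cv2.imwrite("pics/h1.png",np.hstack(T))
```

```text
5.45 [ 0.5343 -0.0622  0.1866] [ 0.4  1.3 -3.5] 0.031413209473833456 [-0.116  0.156 -0.102  1.316 -0.    -0.475]
110.57885893290023
```

View pics/h1.png

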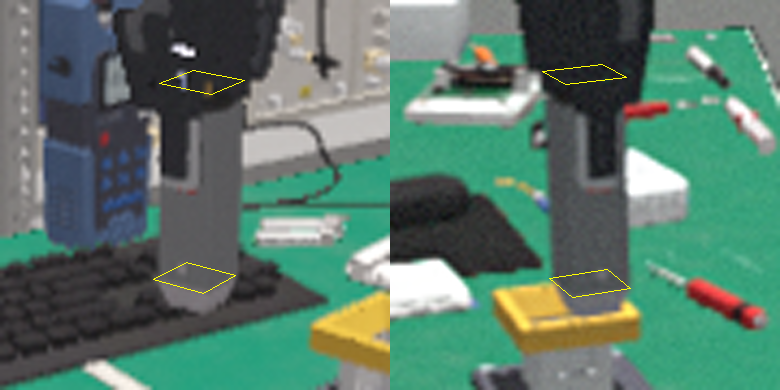

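The post hangs upright in the hand, matching the model within about 2 mm in both views. Carry it over to the blue stand.

jog_arm(
  plan=[
    [-0.0155, 0.0287, -0.002, 0, 0, 0, 0],
    [-0.031, 0.0574, -0.004, 0, 0, 0, 0],
    [-0.0466, 0.0861, -0.004, 0, 0, 0, 0],
    [-0.0621, 0.1148, -0.004, 0, 0, 0, 0],
    [-0.0776, 0.1434, -0.004, 0, 0, 0, 0],
  ],
)

```text
time: 6.02
tcp_pos: [0.5573, 0.1006, 0.192]
orientation: [-0.0, -0.178, 0.984, -0.0]
contact_force: [0.8, -1.1, -2.5]
gripper_width: 0.0315
grip_force: 60.6
```

jog_arm(
  plan=[
    [-0.0155, 0.0287, 0, 0, 0, 0, 0],
    [-0.031, 0.0574, 0, 0, 0, 0.026, 0],
    [-0.0466, 0.0861, 0, 0, 0, 0.026, 0],
    [-0.065, 0.12, 0, 0, 0, 0.026, 0],
    [-0.0776, 0.1434, 0, 0, 0, 0.026, 0],
  ],
)

```text
time: 6.43
tcp_pos: [0.5796, 0.2637, 0.1916]
orientation: [-0.0, -0.166, 0.986, 0.0]
contact_force: [0.2, -0.4, -3.8]
gripper_width: 0.0314
grip_force: 60.8
```

jog_arm(
  plan=[
    [0, 0, 0, 0, 0, 0, 0],
    [0, 0, 0, 0, 0, 0, 0],
    [0, 0, 0, 0, 0, 0, 0],
    [0, 0, 0, 0, 0, 0, 0],
    [0, 0, 0, 0, 0, 0, 0],
  ],
)

```text
time: 6.85
tcp_pos: [0.5797, 0.2596, 0.1924]
orientation: [-0.0, -0.165, 0.986, -0.0]
contact_force: [-0.7, -0.6, -2.6]
gripper_width: 0.0317
grip_force: 61.0
```

Run:
```python
from h import *
s=sensors.get_state(); print(s["time"],s["tcp_pos"].round(4),s["contact_force"].round(1),s["gripper_width"],s["qpos"].round(3))
Rt=rot(s["orientation"]); print(np.degrees(np.arctan2(Rt[1,1],Rt[0,1])),Rt.round(3).tolist())
T=[]
g=s["tcp_pos"]-[0,0,.071]; C=np.array([.579,.261,0])
r=R.from_euler('z',109-90,degrees=True).as_matrix()
for n in ("scene","side"):
    c=cam(n); im=imaging.get_image(n)[:,:,::-1].copy()
    p=proj(c,[.579,.261,.1])[0].astype(int); w=65
    x0,y0=np.maximum(p-w,0); k=6.
    b=cv2.resize(im[y0:y0+2*w,x0:x0+2*w-64 if 0 else x0+2*w],(390,390),interpolation=cv2.INTER_CUBIC); k=3.
    def d(h,z,o,col):
        P=np.array([[h,h,z],[-h,h,z],[-h,-h,z],[h,-h,z]])@r.T+o
        cv2.polylines(b,[((proj(c,P)-[x0,y0]+.5)*k).astype(int)],True,col,1)
    d(.016,.014,g,(0,255,255)); d(.011,0,g,(0,255,255)); d(.036,.066,C,(255,255,255))
    T.append(b)
cv2.imwrite("pics/h2.png",np.hstack(T))
```

```text
6.85 [0.5797 0.2596 0.1924] [-0.7 -0.6 -2.6] 0.03165886196102621 [ 0.421  0.34   0.146  1.378 -0.     0.089]
109.00447200393148 [[-0.945, -0.326, -0.0], [-0.326, 0.945, -0.0], [0.0, -0.0, -1.0]]
```

View pics/h2.png

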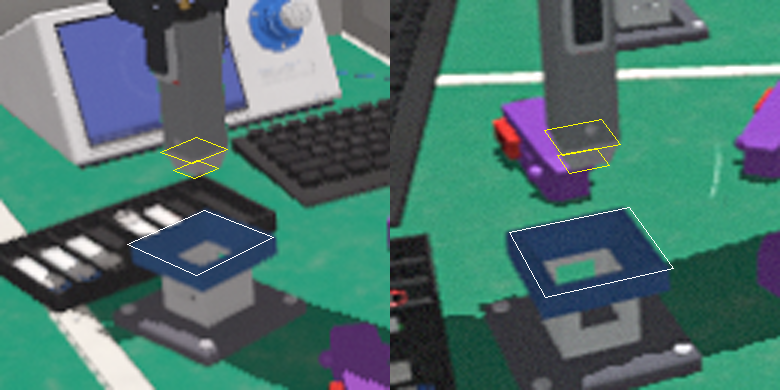

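Both views agree: the post sits over the collar mouth within 2 mm, with the right yaw. Descend in stages, watching the force.

jog_arm(
  plan=[
    [0, 0.0015, 0.012, 0, 0, 0, 0],
    [0, 0.0015, 0.024, 0, 0, 0, 0],
    [0, 0.0015, 0.036, 0, 0, 0, 0],
    [0, 0.0015, 0.048, 0, 0, 0, 0],
    [0, 0.0015, 0.06, 0, 0, 0, 0],
  ],
)

```text
time: 7.37
tcp_pos: [0.5793, 0.2615, 0.1321]
orientation: [0.0, -0.165, 0.986, 0.0]
contact_force: [0.1, -1.1, -3.2]
gripper_width: 0.0317
grip_force: 61.1
```

jog_arm(
  plan=[
    [0, 0, 0.004, 0, 0, 0, 0],
    [0, 0, 0.008, 0, 0, 0, 0],
    [0, 0, 0.012, 0, 0, 0, 0],
    [0, 0, 0.016, 0, 0, 0, 0],
    [0, 0, 0.02, 0, 0, 0, 0],
  ],
)

```text
time: 7.78
tcp_pos: [0.5796, 0.2622, 0.1127]
orientation: [0.001, -0.166, 0.986, 0.0]
contact_force: [-0.7, 0.3, -1.8]
gripper_width: 0.0316
grip_force: 61.0
```

Foot at about 0.042, with no contact force. Continue.

jog_arm(
  plan=[
    [0, 0, 0.004, 0, 0, 0, 0],
    [0, 0, 0.008, 0, 0, 0, 0],
    [0, 0, 0.012, 0, 0, 0, 0],
    [0, 0, 0.016, 0, 0, 0, 0],
    [0, 0, 0.02, 0, 0, 0, 0],
  ],
)

```text
time: 8.2
tcp_pos: [0.5796, 0.2617, 0.0922]
orientation: [0.0, -0.166, 0.986, -0.001]
contact_force: [1.6, -3.4, -1.0]
gripper_width: 0.0314
grip_force: 61.4
```

jog_arm(
  plan=[
    [0, 0, 0.002, 0, 0, 0, 0],
    [0, 0, 0.004, 0, 0, 0, 0],
    [0, 0, 0.006, 0, 0, 0, 0],
    [0, 0, 0.008, 0, 0, 0, 0],
    [0, 0, 0.009, 0, 0, 0, 0],
  ],
)

```text
time: 8.62
tcp_pos: [0.5795, 0.2617, 0.0834]
orientation: [0.0, -0.166, 0.986, -0.001]
contact_force: [1.7, -5.2, 1.3]
gripper_width: 0.0315
grip_force: 61.5
```

jog_arm(
  plan=[
    [0, 0, 0.001, 0, 0, 0, 0],
    [0, 0, 0.002, 0, 0, 0, 0],
    [0, 0, 0.002, 0, 0, 0, 0],
    [0, 0, 0.002, 0, 0, 0, 0],
    [0, 0, 0.002, 0, 0, 0, 0],
  ],
)

```text
time: 9.03
tcp_pos: [0.5796, 0.2618, 0.0819]
orientation: [0.001, -0.166, 0.986, -0.0]
contact_force: [0.8, -4.5, 1.2]
gripper_width: 0.0315
grip_force: 61.8
```

jog_arm(
  plan=[
    [0, -0.001, 0.001, 0, 0, 0, 0],
    [0, -0.001, 0.002, 0, 0, 0, 0],
    [0, -0.001, 0.003, 0, 0, 0, 0],
    [0, -0.001, 0.003, 0, 0, 0, 0],
    [0, -0.001, 0.003, 0, 0, 0, 0],
  ],
)

```text
time: 9.45
tcp_pos: [0.5798, 0.2617, 0.0818]
orientation: [0.002, -0.166, 0.986, 0.001]
contact_force: [-4.2, -4.1, 17.9]
gripper_width: 0.0314
grip_force: 63.8
```

Floor contact: 18 N, z no longer drops, and the foot is at about 12 mm. Relax slightly, let go, then check before retreating.

jog_arm(
  plan=[
    [0, 0, -0.003, 0, 0, 0, 0],
    [0, 0, -0.003, 0, 0, 0, 0.5],
    [0, 0, -0.003, 0, 0, 0, 1],
    [0, 0, -0.003, 0, 0, 0, 1],
    [0, 0, -0.003, 0, 0, 0, 1],
  ],
)

```text
time: 9.87
tcp_pos: [0.5794, 0.2617, 0.081]
orientation: [-0.0, -0.166, 0.986, 0.0]
contact_force: [0.5, -0.7, 0.2]
gripper_width: 0.0769
grip_force: 0.0
```

jog_arm(
  plan=[
    [0, 0, 0, 0, 0, 0, 1],
    [0, 0, 0, 0, 0, 0, 1],
    [0, 0, 0, 0, 0, 0, 1],
    [0, 0, -0.003, 0, 0, 0, 1],
    [0, 0, -0.01, 0, 0, 0, 1],
  ],
)

```text
time: 10.28
tcp_pos: [0.5789, 0.261, 0.0907]
orientation: [-0.001, -0.166, 0.986, -0.0]
contact_force: [0.2, 0.2, 0.4]
gripper_width: 0.0854
grip_force: 0.0
```

jog_arm(
  plan=[
    [0, 0, -0.025, 0, 0, 0, 1],
    [0, 0, -0.05, 0, 0, 0, 1],
    [0, 0, -0.08, 0, 0, 0, 1],
    [0, 0, -0.11, 0, 0, 0, 1],
    [0, 0, -0.14, 0, 0, 0, 1],
  ],
)

```text
time: 10.7
tcp_pos: [0.5793, 0.2611, 0.2335]
orientation: [0.0, -0.166, 0.986, 0.0]
contact_force: [1.0, 1.0, -0.7]
gripper_width: 0.0854
grip_force: 0.0
```

Run:
```python
from h import *
s=sensors.get_state(); print(s["time"],s["tcp_pos"].round(4),s["contact_force"].round(1))
T=[]; C=np.array([.579,.261,0]); r=R.from_euler('z',19,degrees=True).as_matrix()
for n in ("scene","side"):
    c=cam(n); im=imaging.get_image(n)[:,:,::-1].copy()
    x0,y0=proj(c,[.579,.261,.07])[0].astype(int)-48
    b=cv2.resize(im[y0:y0+96,x0:x0+96],(390,390),interpolation=cv2.INTER_CUBIC)
    P=np.array([[h*.016,v*.016,.134] for h,v in ((1,1),(-1,1),(-1,-1),(1,-1))])@r.T+C
    cv2.polylines(b,[((proj(c,P)-[x0,y0]+.5)*390/96).astype(int)],True,(0,255,255),1)
    T.append(b)
cv2.imwrite("pics/end.png",np.hstack(T))
```

```text
10.7 [0.5793 0.2611 0.2335] [ 1.   1.  -0.7]
```

View pics/end.png

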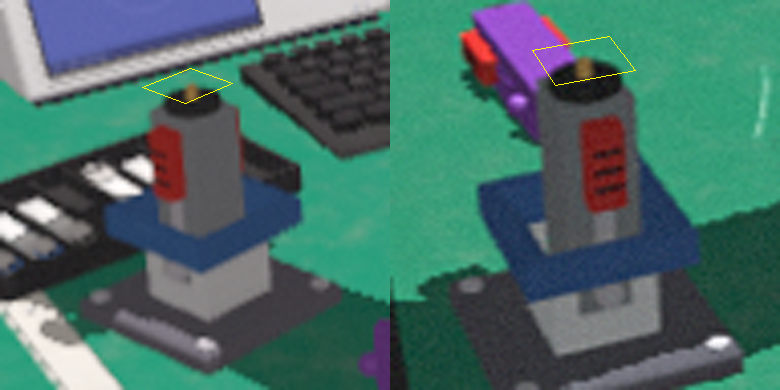

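The post stands upright in the blue stand. Both red pads are out: scene tile (168,160) and right edge (240,140). A button shows in the window in each tile (180,272 and 605,290). The gripper is clear.

```bash
python3 -c "
from rig import sign_off
print(sign_off())"
```

```text
the job is handed in; nothing more can be done
None
```

I handed the job in at about 11 s: the grey post stands upright in the blue stand, both red pads are back out with a button visible in its window in each camera view, and the gripper is clear; sign-off returned no verdict.

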